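# Close the pot mould: index the core plate on its dowel, snap it home and latch it

## Robot

A 6-joint arm with a two-finger parallel gripper is mounted at the origin on a cart in front of the work surface, level with it; the furniture and walls round the work are solid. World frame = base frame: x ahead of the robot, y to its left, z up, the work surface at z = 0. Lengths are in m, angles in degrees, forces in N, time in s.
With the tool pointing down it reaches from about 0.325 to 1 m from the base axis. Payload 5.1 kg.
Tool frame: the origin (TCP) lies on the centre line of the jaws, within the pads' length; the fingertips stand env.tip_extent ahead of it and the grasp point (between the pads) lies 3 mm ahead of it (env.tip_extent is the distance from the TCP to the fingertips, in m); z points along the fingers, y is the line along which they close (so a half turn about z gives the same grasp; the last joint's range is limited). The gripper opens to 85 mm and grips with 20 to 120 N. Pads are 22 mm wide; open, the fingers measure 114 mm over their backs; the gripper's body (76 mm by 85 mm) begins 54 mm behind the grasp point. The pads swing forward as they close: fully open they stand 13 mm farther back than shut.
Start: joints at [-71.31, 7.093, 94.555, -0, 78.352, -4.733], TCP at [0.258, -0.596, 0.217] pointing down, gripper open.
Joint ranges: [-149.61, 149.61], [-58.7, 133.49], [1.44, 155.28], [-77.14, 257.14], [18.33, 153.61], [-166.67, 166.67]. Speed limits (degrees/s): [147.25, 147.25, 180, 180, 180, 180].

## Interface

Orientations are given as a 3x3 rotation matrix whose columns are the frame's x, y, z axes.
In Python, from station import env gives the robot as it stands.
- The arm moves only by the shell command python3 -m jog 'ROWS' [OPENING] [FORCE]. ROWS is JSON, a list of rows, each an object with "xyz": the shift along the world's x, y, z in mm, a list of three; "delta_rot": the turn, a rotation vector about the world's x, y, z in degrees, a list of three. A call has 1 to 5 rows; each row shifts and turns the commanded pose from where the row before left it; what a row does not reach is not made up. A row lasts 1/10 s, in which the tool goes at most 50 mm and 8.59 degrees, less where a joint would pass 70% of its speed; a pose out of reach is approached as far as the arm can. A call is refused whole if a number of a shift passes 50 or a number of a turn 8.59, either way. A call with a gripper value outside its range is refused whole. OPENING is the finger opening in mm, from 0 to 85.4, set as the call begins (- or left out, the last holds). The fingers move at their own pace and stop on an object; FORCE is the grip in N (left out, the last holds). Time passes only in rows, so rows that do not move let the fingers close. It gives the time, the measured TCP pose, the force, the opening and the grip force at its end, in the units of the state.
- env.state(): the state, without advancing time (a new reading comes with each control period).
- env.get_image(name): name is "scene" or "top" or "wrist"; returns a dict with "color" (384x512x3 uint8, red, green, blue), "fovy" (degrees; the focal length in pixels is half the picture's height over the tangent of half this angle, whatever the lens; pixels are square), "cx", "cy" (the principal point, pixels), "xyz" and "rotation" of the camera in the world. Camera axes: x right, y down, z forward; pixel columns grow to the right and rows downward; lengths in m; the calibration is good to about 2 mm. A picture is of the moment at which its call begins. There is no depth.
- env.hand_in(): hands the job in; it is judged then, once.
The state is a dict: "time": time; "q": joint angles; "joint_velocities": joint speeds; "effort": joint torques, N m; "ee_pos": TCP position; "tool_rot": TCP orientation; "wrist_force": force on the tool from outside, world axes, zero at the start; "wrist_torque": the same for the moment, N m; "width": finger opening in m; "gripper_force": force on a finger pad.
Only numpy, scipy, OpenCV 4.12 (cv2) and the standard library are available. Lean on these libraries where they do the work, as an engineer would, in place of code of your own. Each camera call takes 0.05 s, during which the arm holds its last target. There are 200 camera calls.

## Task

Close the round pot mould on the board, ready for casting. With a fingertip push the notched core plate round until its notch meets the dowel pin on the flange, press it down until it snaps fully home on the flange, then swing the latch right in over it so that the core cannot float up. The plate is only turned and pressed, never lifted; leave the other things on the bench where they are.

Things in the scene. Friction and masses are not known exactly. Their poses are not given: they have to be found in the camera images.
- mould: The pot mould, fixed to the bench: a 190 x 290 x 12 mm plywood board with a dark steel round shell whose 168 mm wide flange is the seat, 92 mm above the bench. Origin: underside of the board, on the mould's axis; z up. The dowel pin stands on the flange towards +x. Four spring balls in the mouth carry the plate about 10 mm above the seat until it is pressed past them.
- seat (a point): centre of the flange's top face (the seat), on the mould's axis, 92 mm above the bench
- pin_top (a point): top of the upright steel dowel pin, 12 mm thick, which stands 34 mm above the seat, 80 mm from the mould's axis, just outside the plate's edge
- key (a point): Point on top of the dowel's foot, 60 mm from the axis. The foot is a 9 mm wide steel key running from the pin inwards to 54 mm from the axis, its top 13.5 mm above the seat. Until the notch is over it the plate rides on it, tilted about 2 degrees, and cannot go down; then the plate drops about 2 mm over the key and turns no further (play 3 degrees either way).
- core_plate: The core plate, loose, about 0.3 kg: an aluminium disc, 140 mm across, 8 mm thick, with a core below, guided by a centre spigot so that it turns freely about the mould's axis. Origin: centre of the disc's underside, z up; about 12 mm above seat at the start, at it when seated. On top are three webs at 60, 180 and 300 degrees counter-clockwise from its +x, and a boss.
- notch (a point): Middle of the plate's notch at the underside, 60 mm from the plate's axis on its +x axis; over key in plan when it meets the pin. The notch is 16 mm wide, open at the rim, 20 mm deep. It may start anywhere more than 30 degrees from the pin. The three radial webs, to push against, are 8 mm wide, stand 18 mm above the disc and reach from the boss to 61 mm from the axis.
- boss_top (a point): Centre of the top of the plate's round boss (34 mm wide, 22 mm above the disc, 30 mm above the plate's underside): press here. With the notch over the key, 8 to 12 N straight down snaps the plate past the spring balls onto the seat, where it stays.
- latch (a joint): Angle of the swing latch, rad: 0 = swung out, 1.92 = its stop, pointing at the mould's axis over the plate; it closes clockwise seen from above and starts between 0 and 0.4. A steel bar 15 mm wide, 6 mm thick, 50 mm long from its pivot, underside 10 mm above the seat: it passes 2 mm over the seated plate; a plate not seated blocks it. It stays where left; about 1 N at the stud moves it.
- latch_pivot (a point): top of the latch's pivot, 24 mm above the seat, on the flange's ear 85 mm from the mould's axis, 120 degrees clockwise from the pin seen from above
- latch_stud (a point): top of the upright stud on the latch, 10 mm thick, 33 mm from the pivot, standing from 16 to 35 mm above the seat: push it sideways
- brush: flat brush, 191 mm long, lying on the board left of the mould; stays where it is
- spacer_a: small concrete spacer block, 22 x 30 x 30 mm, on the board right of the mould; stays where it is
- spacer_b: second small concrete spacer block, 22 x 30 x 30 mm, on the board right of the mould; stays where it is
- oil_bottle: bottle of mould oil, 59 mm wide, 170 mm high, to the right of the mould; stays where it is
- tealight: small concrete tealight cup, 57 mm wide, 60 mm high, to the left; stays where it is
- tape_measure: yellow tape measure, 86 x 36 x 64 mm, to the right; stays where it is

How it is judged (in metres and radians):
On the way, in this order (a step that is already met when the one before it is completed fails the run):
1. the plate is seated: notch over the key, underside on the flange, the latch still clear (horizontal distance between notch and key below 0.006 m and z of core_plate in the frame of seat below 0.002 m and angle between core_plate's own z axis and vertical below 0.03 rad), for 0.2 s.
2. the latch is swung in over the plate (value of joint latch above 1.6 rad), for 0.1 s.
At the end, for the whole second after the job is handed in: The plate's notch is over the dowel's key (within 6 mm in plan), its underside is on the flange (within 2 mm, level within 0.03 rad) and at rest, and the latch is swung in to more than 1.6 rad (all of step 1 and value of joint latch above 1.6 rad and linear speed of core_plate below 0.01 m/s and angular speed of core_plate below 0.1 rad/s); the robot touches nothing.
It fails at once if the core plate is lifted more than 10 mm above where it rides on the key (z of core_plate in the frame of seat above 0.0235 m).
It fails at once if something else on the bench is pushed more than 20 mm or lifted (distance of any of brush, spacer_a, spacer_b, oil_bottle, tealight, tape_measure from where it was at the start of the episode above 0.02 m).
It also fails if it takes over 61 s, if anything falls off the work surface, if the arm or the gripper's body presses on something with over 40 N, if the wrist force passes 120 N, or if a joint passes its speed limit or range.

## Working session

There is one attempt and no reset: what is moved stays moved. The work goes in short steps, Python scripts to look and compute and a shell command to move; the robot and the scene stay as the last step left them, time stands still between calls to the robot, and variables do not carry over. Pictures are saved under pics/ and viewed, at most 10 in all, crops included, and the job is handed in when it is done.

```bash
ls; mkdir -p pics; python3 - <<'E'
from station import env
import cv2,json,numpy as np
s=env.state();print(s['time'],s['ee_pos'],s['tool_rot'],s['width'],env.tip_extent)
for n in('scene','top'):
    d=env.get_image(n);cv2.imwrite(f'pics/{n}0.png',d['color'][:,:,::-1])
    print(n,d['fovy'],d['cx'],d['cy'],d['xyz'],d['rotation'])
E
```

```text
pics
0.0 [ 0.258131   -0.59583781  0.21595042] [[ 9.17613432e-01  3.97473408e-01 -6.92507659e-04]
 [ 3.97473978e-01 -9.17611245e-01  2.01013841e-03]
 [ 1.63523749e-04 -2.11978378e-03 -9.99997740e-01]] 0.08547437224185674 0.022
scene 44.362014391787994 251.61991102776855 192.05225892661312 [-0.48470308  0.51008787  1.17701067] [[-0.4701675  -0.60049716  0.64679648]
 [-0.88254961  0.32568204 -0.33917162]
 [-0.0069784  -0.73029746 -0.68309364]]
top 49.63511712828013 258.0912865728662 191.7422862079921 [ 0.3673024  -0.00275962  1.19148445] [[ 0.00935856 -0.98663506  0.16267662]
 [-0.99991256 -0.00771341  0.01074169]
 [-0.00934334 -0.16276292 -0.98662097]]
```

View pics/top0.png

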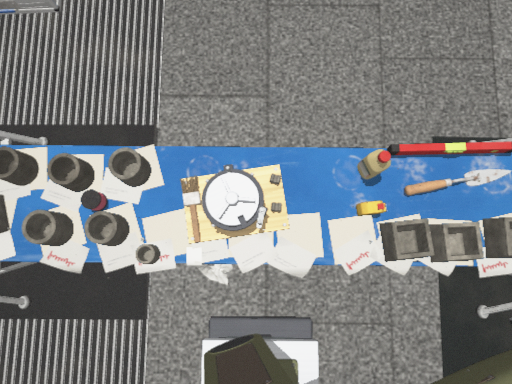

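View pics/scene0.png

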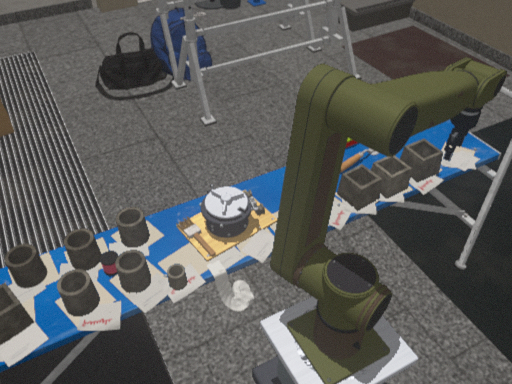

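```bash
cat > h.py <<'E'
import numpy as np,cv2
from station import env
def ray(d,u,v):
    f=d['color'].shape[0]/2/np.tan(np.radians(d['fovy']/2))
    r=np.array(d['rotation'])@np.array([(u-d['cx'])/f,(v-d['cy'])/f,1]);return np.array(d['xyz']),r
def onz(d,u,v,z):
    o,r=ray(d,u,v);return (o+r*(z-o[2])/r[2])
def pix(d,p):
    f=d['color'].shape[0]/2/np.tan(np.radians(d['fovy']/2))
    c=np.array(d['rotation']).T@(np.array(p)-d['xyz']);return c[:2]/c[2]*f+[d['cx'],d['cy']]
def crop(d,u0,v0,w,h,k,name):
    cv2.imwrite(name,cv2.resize(d['color'][v0:v0+h,u0:u0+w,::-1],None,fx=k,fy=k,interpolation=cv2.INTER_CUBIC))
E
python3 - <<'E'
from h import *
d=env.get_image('top');crop(d,180,155,110,90,6,'pics/c1.png')
print(onz(d,234,198,.11))
E
```

```text
[0.52841284 0.07233994 0.11      ]
```

View pics/c1.png

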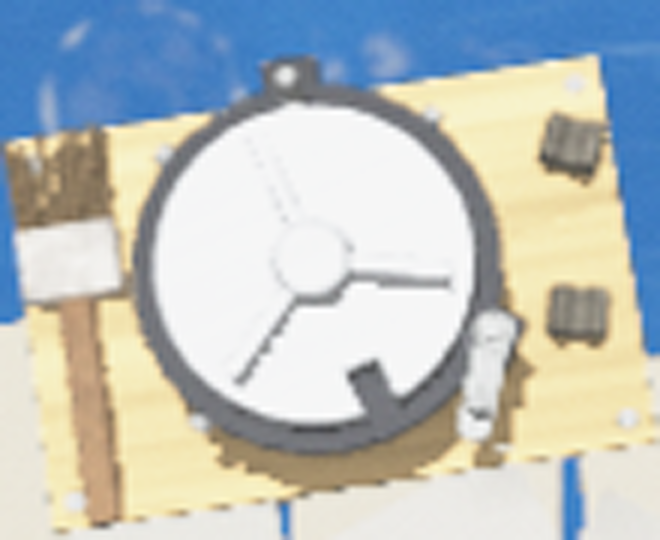

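```bash
python3 - <<'E'
from h import *
d=env.get_image('top')
# flange outer contour / plate: white blob centre
P={n:onz(d,180+u/6,155+v/6,z) for n,u,v,z in[('pin',287,75,.126),('boss',312,258,.134),('notch',372,392,.112),('pivot',495,325,.116),('stud',480,413,.127)]}
h=cv2.cvtColor(d['color'],cv2.COLOR_RGB2HSV)[155:245,180:290]
m=cv2.inRange(h,(0,0,185),(179,40,255));n,l,st,c=cv2.connectedComponentsWithStats(m)
i=max(range(1,n),key=lambda i:st[i,4] if abs(c[i][0]-52)<15 and abs(c[i][1]-44)<12 else 0)
cn=max(cv2.findContours((l==i).astype(np.uint8),0,2)[0],key=len);(u,v),r=cv2.minEnclosingCircle(cn)
P['disc']=onz(d,180+u,155+v,.112);print(u,v,r,st[i])
c=P['disc']
for k,p in P.items():
    e=p-c;print(k,p.round(4),'r',np.hypot(*e[:2]).round(4),'ang',np.degrees(np.arctan2(e[1],e[0])).round(1))
e=P['stud']-P['pivot'];print('latch',np.hypot(*e[:2]),np.degrees(np.arctan2(e[1],e[0])))
E
```

```text
51.82365036010742 43.495849609375 26.770427703857422 [  26   17   53   53 2117]
pin [0.6069 0.089  0.126 ] r 0.0809 ang 7.9
boss [0.5248 0.0758 0.134 ] r 0.0028 ang -133.3
notch [0.4694 0.0502 0.112 ] r 0.0636 ang -154.2
pivot [ 0.4987 -0.003   0.116 ] r 0.0856 ang -109.1
stud [0.4594 0.0032 0.127 ] r 0.1006 ang -132.0
disc [0.5268 0.0779 0.112 ] r 0.0 ang 0.0
latch 0.03974817700535179 171.13270050464897
```

```bash
python3 -m jog '[{"xyz":[0,0,30]},{"xyz":[17,45,10]},{"xyz":[17,45,0]},{"xyz":[17,45,0]},{"xyz":[17,45,0]}]' 0 20 >/dev/null
python3 -m jog '[{"xyz":[17,45,0]},{"xyz":[17,45,0]},{"xyz":[17,45,0]},{"xyz":[17,45,0]},{"xyz":[17,45,0]}]' >/dev/null
python3 -m jog '[{"xyz":[17,45,0]},{"xyz":[17,45,0]},{"xyz":[17,45,0]},{"xyz":[17,45,0]},{"xyz":[17,45,0]}]'
python3 -m jog '[{"xyz":[12,35,0]},{"xyz":[0,0,0]},{"xyz":[0,0,0]}]'
python3 - <<'E'
from h import *
d=env.get_image('wrist');crop(d,0,0,512,384,1,'pics/w1.png')
for n,p in dict(axis=(.526,.077,.134),pin=(.605,.0895,.126),pivot=(.4969,-.0028,.116)).items(): print(n,pix(d,p))
E
```

```text
axis [-1261.92971842 -1258.60664967]
pin [-1444.86843842 -1762.18595738]
pivot [-747.76868807 -786.13961432]invalid input at $[0]: expected keys xyz, delta_rot
invalid input at $[0]: expected keys xyz, delta_rot
invalid input at $[0]: expected keys xyz, delta_rot
invalid input at $[0]: expected keys xyz, delta_rot
```

View pics/w1.png

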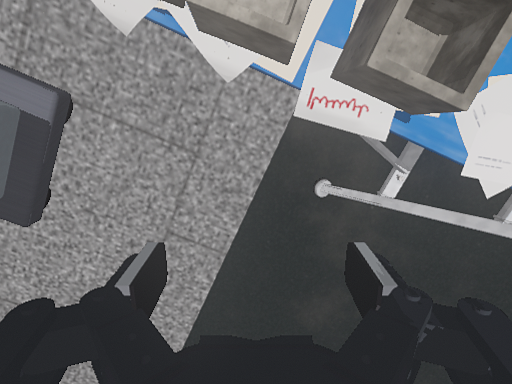

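The rows were refused (delta_rot is required), so nothing moved; the wrist view still shows the floor at the start pose.

```bash
python3 -m jog '[{"xyz":[0,0,30],"delta_rot":[0,0,0]},{"xyz":[17,45,10],"delta_rot":[0,0,0]},{"xyz":[17,45,0],"delta_rot":[0,0,0]},{"xyz":[17,45,0],"delta_rot":[0,0,0]},{"xyz":[17,45,0],"delta_rot":[0,0,0]}]' 0 20
python3 -m jog '[{"xyz":[17,45,0],"delta_rot":[0,0,0]},{"xyz":[17,45,0],"delta_rot":[0,0,0]},{"xyz":[17,45,0],"delta_rot":[0,0,0]},{"xyz":[17,45,0],"delta_rot":[0,0,0]},{"xyz":[17,45,0],"delta_rot":[0,0,0]}]' >/dev/null
python3 -m jog '[{"xyz":[17,45,0],"delta_rot":[0,0,0]},{"xyz":[17,45,0],"delta_rot":[0,0,0]},{"xyz":[17,45,0],"delta_rot":[0,0,0]},{"xyz":[17,45,0],"delta_rot":[0,0,0]},{"xyz":[17,45,0],"delta_rot":[0,0,0]}]' >/dev/null
python3 -m jog '[{"xyz":[17,45,0],"delta_rot":[0,0,0]},{"xyz":[0,0,0],"delta_rot":[0,0,0]},{"xyz":[0,0,0],"delta_rot":[0,0,0]},{"xyz":[0,0,0],"delta_rot":[0,0,0]}]'
python3 - <<'E'
from h import *
d=env.get_image('wrist');crop(d,0,0,512,384,1,'pics/w2.png')
for n,p in dict(axis=(.526,.077,.134),pin=(.605,.0895,.126),pivot=(.4969,-.0028,.116)).items(): print(n,pix(d,p))
E
```

```text
time: 0.75
ee_pos: [0.3266, -0.4148, 0.2572]
tool_rot: [[0.918, 0.397, 0.0], [0.397, -0.918, -0.0], [0.0, 0.0, -1.0]]
wrist_force: [0.7, 0.5, -0.2]
width: 0.0124
gripper_force: 0.0
time: 2.15
ee_pos: [0.5131, 0.078, 0.2571]
tool_rot: [[0.918, 0.397, -0.0], [0.397, -0.918, -0.0], [-0.0, 0.0, -1.0]]
wrist_force: [0.3, -0.1, -0.2]
width: -0.0001
gripper_force: 0.0
axis [260.36422246 166.84663615]
pin [282.8062879   79.75785738]
pivot [318.5754321  217.43498005]
```

View pics/w2.png

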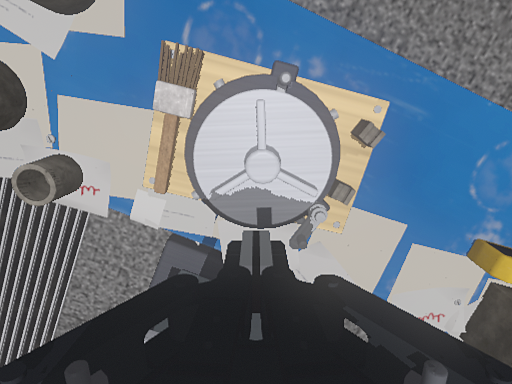

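The wrist view shows the boss at (262,165), pin top at (285,76), notch around (264,215), latch pivot at (318,213), stud at about (300,236). The predicted pixels agree within 4 px.

```bash
python3 - <<'E'
from h import *
d=env.get_image('wrist')
P={n:onz(d,u,v,z)for n,u,v,z in[('boss',262.5,165,.134),('pin',285.5,76,.126),('notch',264,215,.112),('pivot',318.5,213,.116),('web',261,102,.130)]}
c=P['boss']
for k,p in P.items():
    e=p-c;print(k,p.round(4),np.hypot(*e[:2]).round(4),np.degrees(np.arctan2(e[1],e[0])).round(1))
E
```

```text
boss [0.5284 0.0755 0.134 ] 0.0 0.0
pin [0.6089 0.0882 0.126 ] 0.0814 9.0
notch [0.4753 0.0499 0.112 ] 0.0589 -154.3
pivot [ 0.5013 -0.0009  0.116 ] 0.081 -109.6
web [0.5799 0.0994 0.13  ] 0.0568 24.9
```

```bash
python3 -m jog '[{"xyz":[14,42,0],"delta_rot":[0,0,0]},{"xyz":[0,0,-40],"delta_rot":[0,0,0]},{"xyz":[0,0,-40],"delta_rot":[0,0,0]},{"xyz":[0,0,-20],"delta_rot":[0,0,0]},{"xyz":[0,0,0],"delta_rot":[0,0,0]}]'
python3 -m jog '[{"xyz":[0,0,-8],"delta_rot":[0,0,0]},{"xyz":[0,0,-8],"delta_rot":[0,0,0]},{"xyz":[0,0,0],"delta_rot":[0,0,0]}]'
python3 - <<'E'
import numpy as np
a=np.radians(np.arange(90,301,10));p=44*np.c_[np.cos(a),np.sin(a)];p=p.round()
for i in range(len(a)-1):print(90+10*i+10,(p[i+1]-p[i]).astype(int),end='; ')
E
```

```text
time: 2.75
ee_pos: [0.5246, 0.119, 0.1531]
tool_rot: [[0.918, 0.396, -0.008], [0.396, -0.918, -0.001], [-0.007, -0.002, -1.0]]
wrist_force: [-1.1, 0.5, -0.4]
width: 0.0003
gripper_force: 0.0
time: 3.05
ee_pos: [0.5275, 0.1202, 0.1413]
tool_rot: [[0.918, 0.397, 0.0], [0.397, -0.918, 0.0], [0.0, 0.0, -1.0]]
wrist_force: [0.1, 0.3, 0.6]
width: 0.0003
gripper_force: 0.0
100 [-8 -1]; 110 [-7 -2]; 120 [-7 -3]; 130 [-6 -4]; 140 [-6 -6]; 150 [-4 -6]; 160 [-3 -7]; 170 [-2 -7]; 180 [-1 -8]; 190 [ 1 -8]; 200 [ 2 -7]; 210 [ 3 -7]; 220 [ 4 -6]; 230 [ 6 -6]; 240 [ 6 -4]; 250 [ 7 -3]; 260 [ 7 -2]; 270 [ 8 -1]; 280 [8 1]; 290 [7 2]; 300 [7 3];
```

```bash
python3 -m jog '[{"xyz":[-8,-1,0],"delta_rot":[0,0,0]},{"xyz":[-4,-1,0],"delta_rot":[0,0,0]},{"xyz":[-3,-1,0],"delta_rot":[0,0,0]},{"xyz":[-4,-2,0],"delta_rot":[0,0,0]},{"xyz":[-3,-1,0],"delta_rot":[0,0,0]}]'
python3 -m jog '[{"xyz":[-3,-2,0],"delta_rot":[0,0,0]},{"xyz":[-3,-2,0],"delta_rot":[0,0,0]},{"xyz":[-3,-3,0],"delta_rot":[0,0,0]},{"xyz":[-3,-3,0],"delta_rot":[0,0,0]},{"xyz":[0,0,0],"delta_rot":[0,0,0]}]'
python3 - <<'E'
from h import *
d=env.get_image('top');crop(d,180,155,110,90,6,'pics/c2.png')
E
```

```text
time: 3.55
ee_pos: [0.5051, 0.1144, 0.1415]
tool_rot: [[0.918, 0.397, 0.0], [0.397, -0.918, 0.0], [0.0, 0.0, -1.0]]
wrist_force: [-0.3, 0.7, -0.5]
width: -0.0001
gripper_force: 0.0
time: 4.05
ee_pos: [0.493, 0.1042, 0.1411]
tool_rot: [[0.918, 0.397, -0.0], [0.397, -0.918, -0.0], [-0.0, -0.0, -1.0]]
wrist_force: [-0.2, 0.3, -0.5]
width: -0.0003
gripper_force: 0.0
```

View pics/c2.png

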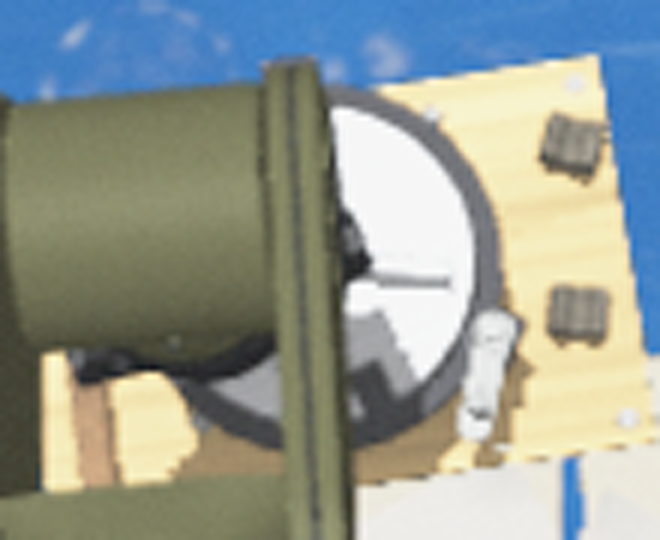

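```bash
python3 - <<'E'
from h import *
d=env.get_image('wrist');crop(d,100,50,300,250,2.4,'pics/w3.png')
E
```

```text
(no output)
```

View pics/w3.png

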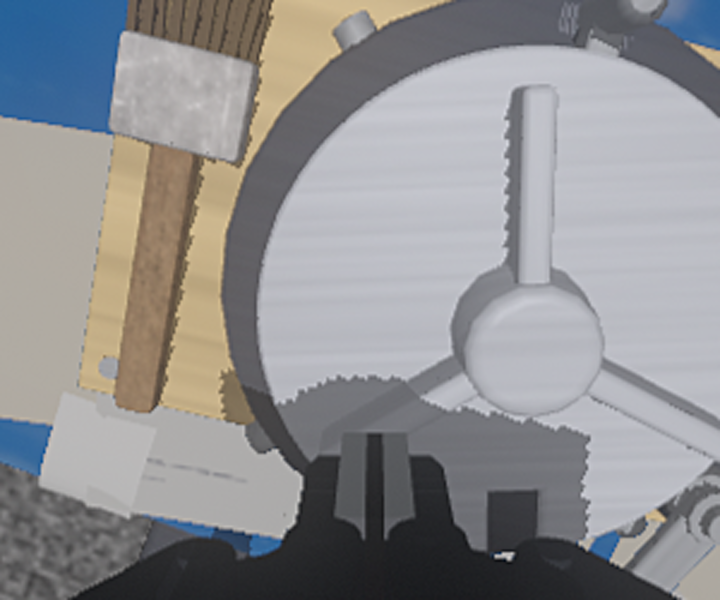

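The web passes just in front of the fingertips, at (375,420) in the crop, and the plate has not turned. The tip may be higher than I assumed, so I'm checking by projection.

```bash
python3 - <<'E'
from h import *
s=env.state();d=env.get_image('wrist');e=s['ee_pos'];print(env.tip_extent,e,s['wrist_force'],d['xyz'])
R=np.array(s['tool_rot'])
for dz in(0,-.022,-.03):
  for dx in (-.011,0,.011): print(dz,dx,((pix(d,np.array(e)+R[:,0]*dx+[0,0,dz])-[100,50])*2.4).round())
a=np.radians(146)
for r in(.02,.044,.06):
  for z in (.112,.130):print(r,z,((pix(d,[.527+r*np.cos(a),.0765+r*np.sin(a),z])-[100,50])*2.4).round())
print(((pix(d,[.527,.0765,.134])-[100,50])*2.4).round(),((pix(d,[.6065,.0890,.126])-[100,50])*2.4).round())
E
```

```text
0.022 [0.49335849 0.10446688 0.14124371] [ 0.23166947 -0.17646126 -0.10400545] [0.56098825 0.13232352 0.29834634]
0 -0.011 [368. 484.]
0 0 [368. 442.]
0 0.011 [367. 398.]
-0.022 -0.011 [368. 444.]
-0.022 0 [368. 406.]
-0.022 0.011 [368. 366.]
-0.03 -0.011 [368. 432.]
-0.03 0 [368. 395.]
-0.03 0.011 [368. 357.]
0.02 0.112 [451. 365.]
0.02 0.13 [458. 388.]
0.044 0.112 [376. 409.]
0.044 0.13 [376. 437.]
0.06 0.112 [327. 438.]
0.06 0.13 [323. 468.]
[533. 352.] [640.  -3.]
```

```bash
python3 -m jog '[{"xyz":[9,8,0],"delta_rot":[0,0,0]},{"xyz":[9,5,0],"delta_rot":[0,0,0]},{"xyz":[12,3,0],"delta_rot":[0,0,0]},{"xyz":[0,0,0],"delta_rot":[0,0,0]}]' | grep -E 'ee_pos|wrist'
python3 -m jog '[{"xyz":[0,0,-2],"delta_rot":[0,0,0]},{"xyz":[0,0,-1],"delta_rot":[0,0,0]},{"xyz":[0,0,0],"delta_rot":[0,0,0]}]' | grep -E 'ee_pos|wrist'
python3 -m jog '[{"xyz":[0,0,-2],"delta_rot":[0,0,0]},{"xyz":[0,0,-1],"delta_rot":[0,0,0]},{"xyz":[0,0,0],"delta_rot":[0,0,0]}]' | grep -E 'ee_pos|wrist'
python3 - <<'E'
from h import *
d=env.get_image('wrist');crop(d,100,50,300,250,2.4,'pics/w4.png')
E
```

```text
ee_pos: [0.5251, 0.1211, 0.1414]
wrist_force: [-0.6, 0.6, -0.3]
ee_pos: [0.5229, 0.1204, 0.1377]
wrist_force: [0.4, 0.5, 0.5]
ee_pos: [0.5231, 0.1205, 0.135]
wrist_force: [-0.4, -0.7, 0.9]
```

View pics/w4.png

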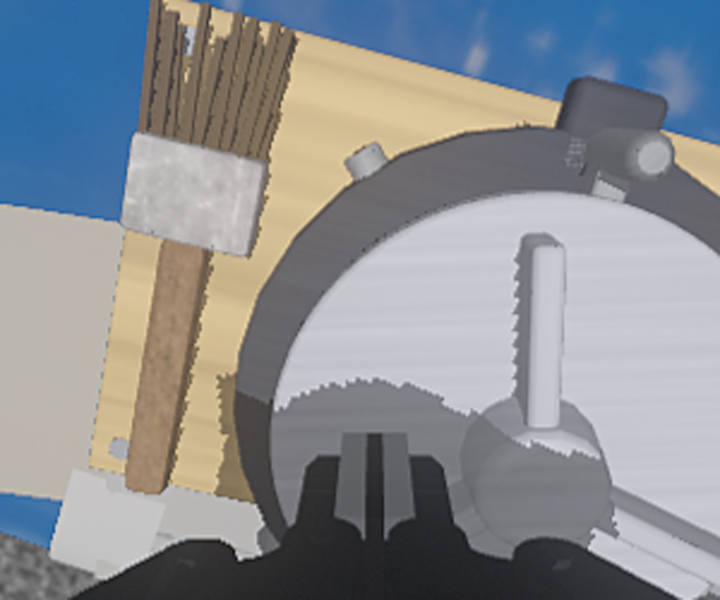

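The fingertips are at (375,432) in the crop, clear between the webs. There is no contact yet, so I'm descending further in small steps to find the disc by force.

```bash
for i in 1; do :; done
python3 -m jog '[{"xyz":[0,0,-2],"delta_rot":[0,0,0]},{"xyz":[0,0,-2],"delta_rot":[0,0,0]},{"xyz":[0,0,0],"delta_rot":[0,0,0]}]' | grep -E 'ee_pos|wrist'
python3 -m jog '[{"xyz":[0,0,-2],"delta_rot":[0,0,0]},{"xyz":[0,0,0],"delta_rot":[0,0,0]}]' | grep -E 'ee_pos|wrist'
```

```text
ee_pos: [0.5231, 0.1205, 0.1308]
wrist_force: [1.0, 0.3, 0.4]
ee_pos: [0.5232, 0.1206, 0.1289]
wrist_force: [0.4, -0.8, -0.3]
```

```bash

python3 -m jog '[{"xyz":[0,0,-2],"delta_rot":[0,0,0]},{"xyz":[0,0,-1],"delta_rot":[0,0,0]},{"xyz":[0,0,0],"delta_rot":[0,0,0]}]' | grep -E 'ee_pos|wrist'
python3 -m jog '[{"xyz":[0,0,-2],"delta_rot":[0,0,0]},{"xyz":[0,0,-1],"delta_rot":[0,0,0]},{"xyz":[0,0,0],"delta_rot":[0,0,0]}]' | grep -E 'ee_pos|wrist'
python3 - <<'E'
from h import *
s=env.state();d=env.get_image('wrist');R=np.array(s['tool_rot']);e=np.array(s['ee_pos'])
print((R.T@(np.array(d['xyz'])-e)).round(4),(R.T@np.array(d['rotation'])).round(3).tolist(),d['fovy'],d['cx'],d['cy'])
E
```

```text
ee_pos: [0.5232, 0.1205, 0.1259]
wrist_force: [-0.2, 0.1, -0.0]
ee_pos: [0.5232, 0.1205, 0.123]
wrist_force: [0.5, 0.2, -0.1]
[ 0.0732  0.0013 -0.1571] [[-0.001, -0.958, -0.288], [1.0, -0.002, 0.001], [-0.001, -0.288, 0.958]] 64.47514948313166 255.6968976024222 189.82354040496557
```

```bash

python3 -m jog '[{"xyz":[0,0,-2],"delta_rot":[0,0,0]},{"xyz":[0,0,0],"delta_rot":[0,0,0]}]' | grep -E 'ee_pos|wrist'
python3 -m jog '[{"xyz":[0,0,-2],"delta_rot":[0,0,0]},{"xyz":[0,0,0],"delta_rot":[0,0,0]}]' | grep -E 'ee_pos|wrist'
python3 - <<'E'
from h import *
d=env.get_image('scene');crop(d,180,165,110,90,6,'pics/s5.png')
E
```

```text
ee_pos: [0.5232, 0.1205, 0.121]
wrist_force: [0.2, 0.4, -0.4]
ee_pos: [0.5231, 0.1205, 0.1189]
wrist_force: [0.5, -1.0, -0.1]
```

View pics/s5.png

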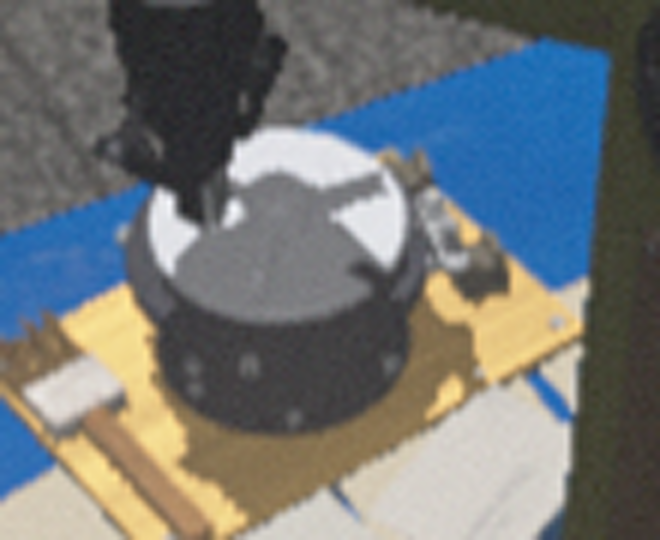

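The scene crop shows the fingertips at about (208,228), close over the plate's bright surface. I'm working out the tip height from that ray.

```bash
python3 - <<'E'
from h import *
d=env.get_image('scene');s=env.state();e=np.array(s['ee_pos'])
for z in(.1,.11,.12,.13,.14): print(z,((pix(d,[e[0],e[1],z])-[180,165])*6).round(),onz(d,180+208/6,165+228/6,z).round(4))
E
python3 -m jog '[{"xyz":[0,0,-2],"delta_rot":[0,0,0]},{"xyz":[0,0,0],"delta_rot":[0,0,0]}]' | grep -E 'ee_pos|wrist'
```

```text
0.1 [202. 263.] [0.5464 0.1062 0.1   ]
0.11 [201. 250.] [0.5369 0.1099 0.11  ]
0.12 [199. 237.] [0.5273 0.1137 0.12  ]
0.13 [198. 223.] [0.5177 0.1174 0.13  ]
0.14 [197. 210.] [0.5081 0.1212 0.14  ]
ee_pos: [0.5232, 0.1205, 0.1169]
wrist_force: [-0.1, 0.1, -0.1]
```

```bash

for k in 1 2; do :; done
python3 -m jog '[{"xyz":[0,0,-2],"delta_rot":[0,0,0]},{"xyz":[0,0,0],"delta_rot":[0,0,0]}]' | grep -E 'ee_pos|wrist'
python3 -m jog '[{"xyz":[0,0,-2],"delta_rot":[0,0,0]},{"xyz":[0,0,0],"delta_rot":[0,0,0]}]' | grep -E 'ee_pos|wrist'
```

```text
ee_pos: [0.5231, 0.1205, 0.1149]
wrist_force: [0.0, 0.1, 0.3]
ee_pos: [0.5231, 0.1205, 0.1129]
wrist_force: [-0.5, 0.0, 0.3]
```

```bash

python3 -m jog '[{"xyz":[-5,0,0],"delta_rot":[0,0,0]},{"xyz":[-5,-1,0],"delta_rot":[0,0,0]},{"xyz":[-3,-1,0],"delta_rot":[0,0,0]},{"xyz":[0,0,0],"delta_rot":[0,0,0]}]' | grep -E 'ee_pos|wrist'
python3 -m jog '[{"xyz":[-4,-2,0],"delta_rot":[0,0,0]},{"xyz":[-3,-2,0],"delta_rot":[0,0,0]},{"xyz":[-3,-2,0],"delta_rot":[0,0,0]},{"xyz":[0,0,0],"delta_rot":[0,0,0]}]' | grep -E 'ee_pos|wrist'
python3 -m jog '[{"xyz":[-3,-3,0],"delta_rot":[0,0,0]},{"xyz":[-3,-3,0],"delta_rot":[0,0,0]},{"xyz":[-3,-3,0],"delta_rot":[0,0,0]},{"xyz":[0,0,0],"delta_rot":[0,0,0]}]' | grep -E 'ee_pos|wrist'
```

```text
ee_pos: [0.5098, 0.1185, 0.1132]
wrist_force: [-1.4, -0.4, -0.5]
ee_pos: [0.5001, 0.1124, 0.1132]
wrist_force: [-0.4, -0.2, 0.7]
ee_pos: [0.4913, 0.1031, 0.1137]
wrist_force: [-1.2, -0.5, 3.0]
```

```bash
cat >> h.py <<'E'
def notch(c=(.527,.0765),z=.110,verbose=True):
    out={}
    for n in('top','wrist'):
        d=env.get_image(n);g=cv2.cvtColor(d['color'],cv2.COLOR_RGB2GRAY);A=np.arange(-180,180,2)
        v=[]
        for a in A:
            w=[]
            for r in(.056,.061,.065):
                u=pix(d,[c[0]+r*np.cos(np.radians(a)),c[1]+r*np.sin(np.radians(a)),z]).round().astype(int)
                w.append(g[u[1],u[0]] if 0<=u[0]<512 and 0<=u[1]<384 else 255)
            v.append(max(w))
        print(n,[(int(a),int(x)) for a,x in zip(A,v) if x<95])
E
python3 - <<'E'
from h import *
notch()
E
```

```text
top [(-166, 69), (-152, 90), (-150, 71), (-148, 71), (-146, 69), (-144, 70), (-142, 69), (120, 94), (122, 91), (124, 91), (126, 84), (128, 84), (130, 75), (132, 72), (134, 71), (136, 72), (138, 70), (140, 68), (142, 58), (144, 52), (146, 52), (148, 49)]
wrist [(-180, 35), (-178, 35), (-176, 34), (-174, 35), (-172, 36), (-170, 32), (-168, 34), (-166, 56), (-164, 34), (-162, 76), (-158, 37), (-156, 37), (-154, 40), (-152, 39), (-150, 41), (-148, 42), (-146, 44), (-144, 48), (-142, 47), (-140, 49), (-138, 57), (146, 65), (148, 86), (150, 87), (152, 86), (154, 87), (156, 85), (158, 90), (160, 85), (164, 33), (166, 93), (170, 34), (172, 36), (174, 35), (176, 36), (178, 35)]
```

```bash

python3 -m jog '[{"xyz":[-2,-3,1],"delta_rot":[0,0,0]},{"xyz":[-2,-3,0],"delta_rot":[0,0,0]},{"xyz":[-2,-3,0],"delta_rot":[0,0,0]},{"xyz":[-1,-3,0],"delta_rot":[0,0,0]},{"xyz":[-1,-4,0],"delta_rot":[0,0,0]}]' | grep -E 'ee_pos|wrist'
python3 -m jog '[{"xyz":[-1,-4,0],"delta_rot":[0,0,0]},{"xyz":[-1,-3,0],"delta_rot":[0,0,0]},{"xyz":[0,-4,0],"delta_rot":[0,0,0]},{"xyz":[0,-4,0],"delta_rot":[0,0,0]},{"xyz":[0,0,0],"delta_rot":[0,0,0]}]' | grep -E 'ee_pos|wrist'
python3 - <<'E'
from h import *
s=env.state();e=s['ee_pos'];print(np.degrees(np.arctan2(e[1]-.0765,e[0]-.527)))
notch()
E
```

```text
ee_pos: [0.4831, 0.0873, 0.1141]
wrist_force: [0.6, -1.3, 1.3]
ee_pos: [0.4812, 0.0721, 0.114]
wrist_force: [-0.6, -0.6, 0.2]
-174.46591438395913
top [(-180, 72), (-178, 66), (-176, 66), (-174, 70), (-172, 70), (-170, 94), (144, 93), (146, 93), (148, 89), (150, 86), (152, 84), (154, 84), (156, 79), (158, 78), (160, 78), (162, 73), (164, 76), (166, 76), (168, 72), (170, 72), (172, 71), (174, 69), (176, 73), (178, 73)]
wrist [(-180, 46), (-178, 86), (-176, 86), (-174, 86), (-172, 84), (-170, 47), (-168, 45), (-166, 86), (-164, 84), (-162, 84), (-160, 88), (-158, 43), (-156, 47), (-154, 46), (-152, 54), (-150, 57), (-148, 59), (-146, 58), (-144, 60), (-142, 61), (-140, 60), (-138, 61), (176, 48), (178, 48)]
```

```bash
python3 - <<'E'
from h import *
w=env.get_image('wrist')['color'][40:340,80:430];t=env.get_image('top')['color'][155:245,185:275]
t=cv2.resize(t,(400,400),interpolation=cv2.INTER_CUBIC);w=cv2.resize(w,(400,343))
s=env.get_image('scene')['color'][165:255,180:270]
o=np.zeros((600,800,3),np.uint8);o[:343,:400]=w;o[:400,400:]=t;o[344:600,72:328]=cv2.resize(s,(256,256))
cv2.imwrite('pics/m6.png',o[:,:,::-1])
E
```

```text
(no output)
```

View pics/m6.png

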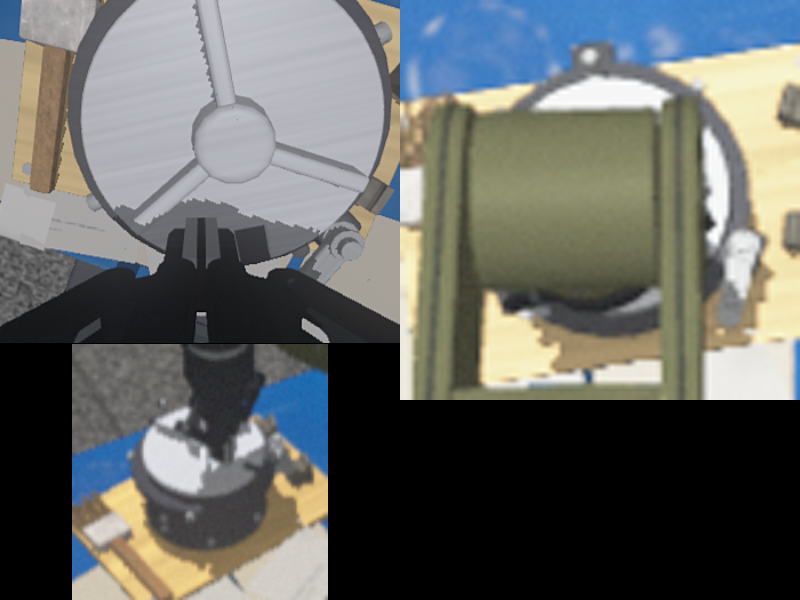

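The picture shows the fingers have ridden over the web: the web is at (180,190) in the inset, with the fingertips at (200,220) between it and the notch. The plate has turned about 10 degrees. The contact at TCP z 0.1135 puts the shut tip about 16 mm higher than nominal, so I'll go back behind the web and push lower.

```bash

python3 -m jog '[{"xyz":[0,0,25],"delta_rot":[0,0,0]},{"xyz":[10,17,0],"delta_rot":[0,0,0]},{"xyz":[10,17,0],"delta_rot":[0,0,0]},{"xyz":[9,16,0],"delta_rot":[0,0,0]},{"xyz":[0,0,0],"delta_rot":[0,0,0]}]' | grep -E 'ee_pos|wrist'
python3 -m jog '[{"xyz":[0,0,-10],"delta_rot":[0,0,0]},{"xyz":[0,0,-10],"delta_rot":[0,0,0]},{"xyz":[0,0,-5],"delta_rot":[0,0,0]},{"xyz":[0,0,-4],"delta_rot":[0,0,0]},{"xyz":[0,0,0],"delta_rot":[0,0,0]}]' | grep -E 'ee_pos|wrist'
python3 -m jog '[{"xyz":[0,0,-2],"delta_rot":[0,0,0]},{"xyz":[0,0,-2],"delta_rot":[0,0,0]},{"xyz":[0,0,-2],"delta_rot":[0,0,0]},{"xyz":[0,0,0],"delta_rot":[0,0,0]}]' | grep -E 'ee_pos|wrist'
python3 -c "
from h import *
notch()"
```

```text
ee_pos: [0.5111, 0.1241, 0.1393]
wrist_force: [0.1, -0.2, 0.5]
ee_pos: [0.5096, 0.1221, 0.1092]
wrist_force: [-0.0, -0.4, 0.1]
ee_pos: [0.5102, 0.1226, 0.104]
wrist_force: [-0.3, -0.7, 0.3]
top [(16, 85), (92, 94), (94, 89), (96, 82), (98, 79), (100, 74), (102, 71), (104, 72), (106, 72), (108, 73), (110, 72), (112, 50), (114, 50), (116, 50), (118, 42), (120, 42), (122, 46), (174, 66)]
wrist [(-180, 30), (-178, 29), (-176, 29), (-174, 30), (-172, 29), (-170, 29), (-168, 28), (-166, 29), (-164, 30), (-162, 31), (-160, 31), (-158, 32), (-156, 32), (-154, 31), (-152, 31), (-150, 90), (-148, 85), (-146, 85), (-144, 89), (-138, 46), (-136, 47), (-134, 48), (-132, 49), (-130, 49), (-128, 45), (-126, 48), (-124, 48), (-122, 51), (-120, 53), (-118, 54), (-116, 54), (120, 94), (122, 94), (124, 92), (126, 91), (128, 90), (130, 42), (132, 41), (134, 38), (136, 37), (138, 36), (140, 35), (142, 34), (144, 35), (146, 34), (148, 32), (150, 32), (152, 32), (154, 32), (156, 30), (160, 31), (162, 30), (164, 31), (166, 30), (168, 31), (170, 31), (172, 29), (174, 30), (176, 32), (178, 31)]
```

```bash

python3 -m jog '[{"xyz":[-8,-3,-2],"delta_rot":[0,0,0]},{"xyz":[-7,-5,0],"delta_rot":[0,0,0]},{"xyz":[-3,-3,0],"delta_rot":[0,0,0]},{"xyz":[-3,-3,0],"delta_rot":[0,0,0]},{"xyz":[0,0,0],"delta_rot":[0,0,0]}]' | grep -E 'ee_pos|wrist'
python3 -m jog '[{"xyz":[-3,-4,0],"delta_rot":[0,0,0]},{"xyz":[-2,-3,0],"delta_rot":[0,0,0]},{"xyz":[-2,-4,0],"delta_rot":[0,0,0]},{"xyz":[-1,-4,0],"delta_rot":[0,0,0]},{"xyz":[0,0,0],"delta_rot":[0,0,0]}]' | grep -E 'ee_pos|wrist'
python3 -c "
from h import *
e=env.state()['ee_pos'];print(np.degrees(np.arctan2(e[1]-.0765,e[0]-.527)))
notch()"
```

```text
ee_pos: [0.489, 0.1082, 0.1023]
wrist_force: [-0.1, 0.4, 0.3]
ee_pos: [0.4811, 0.093, 0.1021]
wrist_force: [-0.9, 1.0, 0.2]
160.28048619034172
top [(140, 92), (142, 94), (144, 90), (146, 90), (148, 89), (150, 85), (152, 85), (154, 86), (156, 77), (158, 75), (160, 77), (162, 70), (164, 66), (166, 66), (168, 70)]
wrist [(-180, 37), (-178, 36), (-176, 37), (-174, 37), (-172, 39), (-170, 35), (-168, 39), (-150, 86), (-148, 86), (-122, 86), (-120, 86), (-118, 89), (-116, 89), (-114, 91), (-112, 91), (-110, 88), (156, 49), (158, 85), (160, 84), (162, 85), (164, 84), (166, 83), (168, 82), (170, 38), (172, 84), (174, 89), (176, 81), (178, 80)]
```

```bash

python3 -m jog '[{"xyz":[-1,-4,0],"delta_rot":[0,0,0]},{"xyz":[-1,-4,0],"delta_rot":[0,0,0]},{"xyz":[-1,-4,0],"delta_rot":[0,0,0]},{"xyz":[0,-4,0],"delta_rot":[0,0,0]},{"xyz":[0,-4,0],"delta_rot":[0,0,0]}]' | grep -E 'ee_pos|wrist'
python3 -m jog '[{"xyz":[1,-4,0],"delta_rot":[0,0,0]},{"xyz":[1,-4,0],"delta_rot":[0,0,0]},{"xyz":[1,-4,0],"delta_rot":[0,0,0]},{"xyz":[0,0,0],"delta_rot":[0,0,0]}]' | grep -E 'ee_pos|wrist'
python3 -c "
from h import *
e=env.state()['ee_pos'];print(np.degrees(np.arctan2(e[1]-.0765,e[0]-.527)))
notch()"
```

```text
ee_pos: [0.4783, 0.0732, 0.1022]
wrist_force: [-0.1, 0.3, -0.8]
ee_pos: [0.4816, 0.0609, 0.1023]
wrist_force: [-0.3, -0.2, 1.3]
-161.08735635377835
top [(-180, 70), (-178, 71), (-176, 71), (-174, 70), (-172, 72), (-170, 74), (-168, 74), (-166, 74), (-164, 73), (-162, 77), (-160, 80), (-158, 84), (-156, 82), (-154, 82), (-152, 90), (-150, 87), (-148, 87), (-146, 93), (-144, 93), (148, 93), (150, 90), (152, 89), (154, 87), (156, 81), (158, 83), (160, 84), (162, 74), (164, 75), (166, 75), (168, 76), (170, 76), (172, 71), (174, 72), (176, 70), (178, 70)]
wrist [(-174, 48), (-172, 48), (-170, 46), (-168, 67), (-166, 84), (-164, 84), (-162, 92), (-160, 41), (-158, 40), (-156, 90), (-154, 84), (-152, 85), (-150, 46), (-148, 44), (-146, 46), (-144, 46), (-82, 92), (-80, 93), (-78, 92), (-76, 91), (-74, 94)]
```

The notch tracks the push and now sits at −78°, with a steady lag of 24°. I'm continuing.

```bash

python3 -m jog '[{"xyz":[2,-4,0],"delta_rot":[0,0,0]},{"xyz":[2,-4,0],"delta_rot":[0,0,0]},{"xyz":[2,-4,0],"delta_rot":[0,0,0]},{"xyz":[2,-3,0],"delta_rot":[0,0,0]},{"xyz":[3,-3,0],"delta_rot":[0,0,0]}]' | grep -E 'ee_pos|wrist'
python3 -m jog '[{"xyz":[3,-3,0],"delta_rot":[0,0,0]},{"xyz":[3,-3,0],"delta_rot":[0,0,0]},{"xyz":[3,-2,0],"delta_rot":[0,0,0]},{"xyz":[4,-2,0],"delta_rot":[0,0,0]},{"xyz":[0,0,0],"delta_rot":[0,0,0]}]' | grep -E 'ee_pos|wrist'
python3 -c "
from h import *
e=env.state()['ee_pos'];print(np.degrees(np.arctan2(e[1]-.0765,e[0]-.527)),np.hypot(e[1]-.0765,e[0]-.527))
notch()"
```

```text
ee_pos: [0.4925, 0.0432, 0.1022]
wrist_force: [-0.9, 0.4, -0.3]
ee_pos: [0.506, 0.0333, 0.1024]
wrist_force: [-0.1, -0.0, 0.2]
-115.87116417860645 0.0480608980491701
top [(-126, 49), (-124, 58), (-122, 58), (-120, 74), (-118, 74), (-116, 70), (-114, 76), (-112, 77), (-110, 80), (-108, 90), (142, 82), (144, 82), (146, 68), (148, 66), (150, 75)]
wrist [(-142, 36), (-140, 39), (-138, 39), (-136, 39), (-134, 40), (-132, 73), (-130, 86), (-126, 86), (-124, 93), (-122, 85), (-120, 86), (-118, 87), (-116, 88), (-114, 88), (-112, 89), (-110, 53)]
```

```bash
cat >> h.py <<'E'
def prof(n,lo,hi,c=(.527,.0765),z=.110,rs=(.056,.061,.065)):
    d=env.get_image(n);g=cv2.cvtColor(d['color'],cv2.COLOR_RGB2GRAY)
    for a in range(lo,hi,4):
        print(a,[int(g[tuple(pix(d,[c[0]+r*np.cos(np.radians(a)),c[1]+r*np.sin(np.radians(a)),z]).round().astype(int)[::-1])]) for r in rs],end=' ')
    print()
E
python3 -c "
from h import *
prof('wrist',-80,50);prof('top',-80,50)"
```

```text
-80 [183, 187, 185] -76 [189, 186, 183] -72 [185, 183, 191] -68 [185, 190, 185] -64 [186, 187, 186] -60 [191, 185, 185] -56 [192, 187, 186] -52 [188, 186, 188] -48 [186, 186, 188] -44 [174, 186, 187] -40 [100, 97, 95] -36 [97, 97, 97] -32 [100, 99, 96] -28 [98, 75, 70] -24 [196, 194, 192] -20 [195, 193, 195] -16 [197, 194, 198] -12 [199, 196, 197] -8 [202, 201, 194] -4 [200, 199, 199] 0 [197, 203, 199] 4 [197, 200, 204] 8 [201, 197, 201] 12 [195, 201, 197] 16 [197, 193, 200] 20 [194, 195, 195] 24 [110, 149, 194] 28 [183, 186, 191] 32 [191, 191, 192] 36 [197, 190, 191] 40 [194, 194, 192] 44 [187, 188, 190] 48 [189, 189, 189] 
-80 [121, 121, 126] -76 [122, 128, 122] -72 [128, 128, 132] -68 [134, 136, 135] -64 [140, 140, 139] -60 [141, 142, 143] -56 [141, 145, 143] -52 [144, 141, 138] -48 [140, 136, 135] -44 [142, 137, 133] -40 [137, 134, 131] -36 [135, 133, 133] -32 [136, 131, 130] -28 [132, 131, 128] -24 [132, 128, 127] -20 [128, 127, 126] -16 [130, 127, 126] -12 [130, 127, 123] -8 [131, 127, 127] -4 [129, 125, 127] 0 [130, 125, 127] 4 [131, 128, 125] 8 [131, 129, 125] 12 [129, 129, 125] 16 [129, 128, 129] 20 [132, 128, 128] 24 [131, 106, 97] 28 [118, 80, 106] 32 [84, 105, 128] 36 [114, 130, 120] 40 [130, 125, 93] 44 [129, 104, 114] 48 [108, 100, 126]
```

```bash

python3 -m jog '[{"xyz":[4,-2,0],"delta_rot":[0,0,0]},{"xyz":[4,-1,0],"delta_rot":[0,0,0]},{"xyz":[4,-1,0],"delta_rot":[0,0,0]},{"xyz":[4,-1,0],"delta_rot":[0,0,0]},{"xyz":[4,0,0],"delta_rot":[0,0,0]}]' | grep -E 'ee_pos|wrist'
python3 -m jog '[{"xyz":[3,0,0],"delta_rot":[0,0,0]},{"xyz":[2,0,0],"delta_rot":[0,0,0]},{"xyz":[2,0,0],"delta_rot":[0,0,0]},{"xyz":[2,1,0],"delta_rot":[0,0,0]},{"xyz":[0,0,0],"delta_rot":[0,0,0]}]' | grep -E 'ee_pos|wrist'
python3 -c "
from h import *
e=env.state()['ee_pos'];print(np.degrees(np.arctan2(e[1]-.0765,e[0]-.527)),np.hypot(e[1]-.0765,e[0]-.527))
prof('wrist',-30,30)"
```

```text
ee_pos: [0.5258, 0.0284, 0.1022]
wrist_force: [-0.8, 0.6, -0.3]
ee_pos: [0.5347, 0.0297, 0.1023]
wrist_force: [-0.7, 0.4, 0.1]
-80.67492070325693 0.04746415031420486
-30 [205, 199, 201] -26 [207, 203, 201] -22 [202, 201, 204] -18 [202, 201, 203] -14 [205, 204, 204] -10 [176, 206, 207] -6 [106, 105, 105] -2 [103, 105, 105] 2 [107, 101, 96] 6 [106, 103, 126] 10 [203, 205, 205] 14 [206, 203, 201] 18 [204, 201, 203] 22 [203, 200, 204] 26 [207, 205, 200]
```

Notch at about 1°, 8° to go. I'm stepping in slowly and watching the force.

```bash

python3 -m jog '[{"xyz":[1.5,0.3,0],"delta_rot":[0,0,0]},{"xyz":[1.5,0.3,0],"delta_rot":[0,0,0]},{"xyz":[0,0,0],"delta_rot":[0,0,0]}]' | grep -E 'ee_pos|wrist'
python3 -m jog '[{"xyz":[1.5,0.3,0],"delta_rot":[0,0,0]},{"xyz":[1.5,0.3,0],"delta_rot":[0,0,0]},{"xyz":[0,0,0],"delta_rot":[0,0,0]}]' | grep -E 'ee_pos|wrist'
python3 -c "
from h import *
prof('wrist',-14,34)"
python3 -m jog '[{"xyz":[1,0.3,0],"delta_rot":[0,0,0]},{"xyz":[1,0.3,0],"delta_rot":[0,0,0]},{"xyz":[0,0,0],"delta_rot":[0,0,0]}]' | grep -E 'ee_pos|wrist'
python3 -c "
from h import *
prof('wrist',-14,34)"
```

```text
ee_pos: [0.5376, 0.0302, 0.1023]
wrist_force: [-0.5, 0.5, -0.1]
ee_pos: [0.5407, 0.0308, 0.1023]
wrist_force: [0.4, -0.5, -0.1]
-14 [210, 207, 207] -10 [207, 205, 208] -6 [205, 205, 208] -2 [180, 207, 207] 2 [108, 104, 89] 6 [89, 181, 183] 10 [105, 173, 171] 14 [126, 138, 178] 18 [207, 205, 205] 22 [205, 202, 206] 26 [207, 203, 207] 30 [210, 208, 203] 
ee_pos: [0.5425, 0.0314, 0.1023]
wrist_force: [0.7, 0.0, 1.1]
-14 [211, 208, 207] -10 [208, 206, 209] -6 [205, 206, 208] -2 [161, 197, 207] 2 [108, 105, 82] 6 [88, 182, 183] 10 [105, 174, 173] 14 [123, 132, 181] 18 [207, 205, 205] 22 [205, 203, 207] 26 [208, 203, 207] 30 [212, 209, 204]
```

```bash

python3 -m jog '[{"xyz":[1.5,0.4,0],"delta_rot":[0,0,0]},{"xyz":[0,0,0],"delta_rot":[0,0,0]}]' | grep -E 'ee_pos|wrist'
python3 -m jog '[{"xyz":[1.5,0.4,0],"delta_rot":[0,0,0]},{"xyz":[0,0,0],"delta_rot":[0,0,0]}]' | grep -E 'ee_pos|wrist'
python3 -c "
from h import *
prof('wrist',-14,34)"
```

```text
ee_pos: [0.544, 0.0318, 0.1022]
wrist_force: [0.0, 0.3, -0.4]
ee_pos: [0.5455, 0.0322, 0.1023]
wrist_force: [0.8, 0.8, 0.0]
-14 [212, 207, 207] -10 [213, 210, 209] -6 [209, 208, 210] -2 [206, 207, 209] 2 [175, 210, 208] 6 [111, 182, 184] 10 [123, 174, 175] 14 [111, 83, 99] 18 [125, 128, 176] 22 [208, 206, 206] 26 [206, 204, 207] 30 [208, 203, 208]
```

```bash

python3 -m jog '[{"xyz":[-4,-1,0],"delta_rot":[0,0,0]},{"xyz":[0,0,20],"delta_rot":[0,0,0]},{"xyz":[0,0,23],"delta_rot":[0,0,0]},{"xyz":[-7,22,0],"delta_rot":[0,0,0]},{"xyz":[-8,23,0],"delta_rot":[0,0,0]}]' | grep -E 'ee_pos|wrist'
python3 -m jog '[{"xyz":[0,0,-8],"delta_rot":[0,0,0]},{"xyz":[0,0,-7],"delta_rot":[0,0,0]},{"xyz":[0,0,-5],"delta_rot":[0,0,0]},{"xyz":[0,0,0],"delta_rot":[0,0,0]}]' | grep -E 'ee_pos|wrist'
python3 -m jog '[{"xyz":[0,0,-2],"delta_rot":[0,0,0]},{"xyz":[0,0,-2],"delta_rot":[0,0,0]},{"xyz":[0,0,0],"delta_rot":[0,0,0]}]' | grep -E 'ee_pos|wrist'
python3 -c "
from h import *
prof('wrist',-14,34)"
```

```text
ee_pos: [0.5269, 0.0762, 0.1466]
wrist_force: [0.2, -0.1, -0.4]
ee_pos: [0.5255, 0.0755, 0.1236]
wrist_force: [-0.5, -1.0, 0.6]
ee_pos: [0.5263, 0.0759, 0.121]
wrist_force: [-0.5, 0.1, 0.1]
-14 [205, 201, 200] -10 [207, 201, 201] -6 [202, 200, 203] -2 [200, 201, 203] 2 [177, 201, 203] 6 [150, 178, 178] 10 [157, 177, 177] 14 [109, 109, 107] 18 [104, 87, 133] 22 [205, 205, 204] 26 [204, 204, 207] 30 [206, 204, 207]
```

```bash

python3 -m jog '[{"xyz":[0,0,-2],"delta_rot":[0,0,0]},{"xyz":[0,0,-1],"delta_rot":[0,0,0]},{"xyz":[0,0,0],"delta_rot":[0,0,0]}]' | grep -E 'ee_pos|wrist'
python3 -m jog '[{"xyz":[0,0,-2],"delta_rot":[0,0,0]},{"xyz":[0,0,-1],"delta_rot":[0,0,0]},{"xyz":[0,0,0],"delta_rot":[0,0,0]}]' | grep -E 'ee_pos|wrist'
python3 -m jog '[{"xyz":[0,0,-2],"delta_rot":[0,0,0]},{"xyz":[0,0,0],"delta_rot":[0,0,0]}]' | grep -E 'ee_pos|wrist'
```

```text
ee_pos: [0.5263, 0.0762, 0.1181]
wrist_force: [-0.2, -0.3, 1.4]
ee_pos: [0.5271, 0.0762, 0.1171]
wrist_force: [-3.6, 0.1, 7.6]
ee_pos: [0.5278, 0.0762, 0.1149]
wrist_force: [1.8, -0.4, 1.9]
```

```bash

python3 -m jog '[{"xyz":[0,0,-2],"delta_rot":[0,0,0]},{"xyz":[0,0,0],"delta_rot":[0,0,0]}]' | grep -E 'ee_pos|wrist'
python3 -m jog '[{"xyz":[0,0,-2],"delta_rot":[0,0,0]},{"xyz":[0,0,0],"delta_rot":[0,0,0]}]' | grep -E 'ee_pos|wrist'
python3 -m jog '[{"xyz":[0,0,-2],"delta_rot":[0,0,0]},{"xyz":[0,0,0],"delta_rot":[0,0,0]}]' | grep -E 'ee_pos|wrist'
```

```text
ee_pos: [0.5256, 0.0761, 0.1103]
wrist_force: [-0.7, 0.3, 0.0]
ee_pos: [0.5256, 0.0761, 0.1082]
wrist_force: [-0.3, 0.1, 0.2]
ee_pos: [0.5267, 0.0762, 0.108]
wrist_force: [-1.4, 0.9, 3.6]
```

```bash

python3 -m jog '[{"xyz":[0,0,-2],"delta_rot":[0,0,0]},{"xyz":[0,0,0],"delta_rot":[0,0,0]}]' | grep -E 'ee_pos|wrist'
python3 -m jog '[{"xyz":[0,0,-2],"delta_rot":[0,0,0]},{"xyz":[0,0,0],"delta_rot":[0,0,0]}]' | grep -E 'ee_pos|wrist'
```

```text
ee_pos: [0.5276, 0.0763, 0.108]
wrist_force: [-4.0, 0.2, 11.1]
ee_pos: [0.5286, 0.0764, 0.1079]
wrist_force: [-5.7, 0.7, 18.5]
```

Rigid at 18 N and 10 mm below the ride height, so the plate is seated. Next I lift, go round to the outer side of the latch stud and lower.

```bash

python3 -m jog '[{"xyz":[0,0,10],"delta_rot":[0,0,0]},{"xyz":[0,0,35],"delta_rot":[0,0,0]},{"xyz":[-22,-36,0],"delta_rot":[0,0,0]},{"xyz":[-22,-36,0],"delta_rot":[0,0,0]},{"xyz":[-22,-36,0],"delta_rot":[0,0,0]}]' | grep -E 'ee_pos|wrist'
python3 -m jog '[{"xyz":[0,0,0],"delta_rot":[0,0,0]},{"xyz":[0,0,0],"delta_rot":[0,0,0]}]' | grep -E 'ee_pos|wrist'
python3 - <<'E'
from h import *
prof('top',-14,34,z=.1)
d=env.get_image('top');g=cv2.cvtColor(d['color'],cv2.COLOR_RGB2GRAY)
for p in((.4644,.0022,.127),(.497,-.003,.116)):
    print(pix(d,p))
u,v=pix(d,(.4644,.0022,.127)).astype(int);print(g[v-16:v+8,u-8:u+10])
E
```

```text
ee_pos: [0.4595, -0.0326, 0.1482]
wrist_force: [0.3, -1.0, 0.1]
ee_pos: [0.46, -0.0323, 0.148]
wrist_force: [0.0, 0.3, -0.3]
-14 [246, 246, 246] -10 [246, 246, 246] -6 [246, 246, 246] -2 [246, 246, 246] 2 [241, 244, 246] 6 [183, 203, 220] 10 [110, 231, 234] 14 [121, 221, 194] 18 [121, 114, 116] 22 [237, 224, 244] 26 [246, 246, 246] 30 [246, 246, 246] 
[260.38724142 221.893863  ]
[262.50441352 209.80746938]
[[131 130 120  88  80 118 138 140 141 141 140 141 143 143 143 143 140 141]
 [129 130 115  79  91 124 137 139 140 139 139 137 138 138 140 142 141 144]
 [132 132 112  73  98 124 133 136 136 134 137 138 137 138 139 140 140 143]
 [132 129 106  71  98 122 131 129 132 131 134 136 132 135 134 138 137 138]
 [132 129 104  81 110 121 129 131 130 129 131 132 131 132 131 132 135 134]
 [131 116  88  81 110 125 125 127 126 127 128 130 132 132 130 130 130 132]
 [130 113  73  87 111 122 121 121 122 122 123 125 125 125 124 126 126 128]
 [128 109  74  94 117 120 124 122 119 122 121 121 122 123 123 123 125 125]
 [127 102  70  90 116 120 122 118 118 121 122 121 122 119 122 120 123 123]
 [122  90  76 1
[... 410 characters left out ...]
108 106 108 109 109 112]
 [ 81  72  85 100 101 101 103 104 103 105 104 104 107 104 107 107 109 107]
 [ 73  68  81  95  95  96  98  99  99 100 100 104 101 103 102 103 104 106]
 [ 65  68  76  91  92  95  92  95  95  98  96  98  98  98 102 102 102 101]
 [ 66  70  79  83  86  88  90  91  89  92  94  97  96  95  97 100  94 101]
 [ 69  65  75  78  86  86  84  85  88  86  88  90  90  91  93  93  95  95]
 [ 75  80  69  73  75  76  80  79  80  82  85  86  84  87  87  90  89  89]
 [ 81  91  71  69  73  71  69  74  69  73  78  78  79  79  81  83  84  84]
 [ 86  96  71  75  72  69  67  52  54  59  62  63  70  72  74  76  76  78]
 [ 95  95  72  71  69  67  69  55  43  45  45  47  48  51  61  70  68  71]]
```

```bash

python3 -m jog '[{"xyz":[0,0,-15],"delta_rot":[0,0,0]},{"xyz":[0,0,-15],"delta_rot":[0,0,0]},{"xyz":[0,0,-8],"delta_rot":[0,0,0]},{"xyz":[0,0,-6],"delta_rot":[0,0,0]},{"xyz":[0,0,0],"delta_rot":[0,0,0]}]' | grep -E 'ee_pos|wrist'
python3 -m jog '[{"xyz":[0,6,0],"delta_rot":[0,0,0]},{"xyz":[0,7,0],"delta_rot":[0,0,0]},{"xyz":[-1,6,0],"delta_rot":[0,0,0]},{"xyz":[0,0,0],"delta_rot":[0,0,0]}]' | grep -E 'ee_pos|wrist'
python3 -m jog '[{"xyz":[0,8,0],"delta_rot":[0,0,0]},{"xyz":[1,7,0],"delta_rot":[0,0,0]},{"xyz":[1,6,0],"delta_rot":[0,0,0]},{"xyz":[0,0,0],"delta_rot":[0,0,0]}]' | grep -E 'ee_pos|wrist'
python3 - <<'E'
from h import *
d=env.get_image('wrist');cv2.imwrite('pics/w7.png',d['color'][:,:,::-1])
# bright latch-steel test: is the stud's top at predicted spots?
g=cv2.cvtColor(d['color'],cv2.COLOR_RGB2GRAY)
for f in range(60,181,8):
    a=np.radians(f);print(f,[int(g[tuple(pix(d,[.498+r*np.cos(a),-.003+r*np.sin(a),z]).round().astype(int)[::-1])]) for r,z in((.015,.108),(.022,.108),(.033,.127),(.045,.108))],end=' ')
E
```

```text
ee_pos: [0.4594, -0.0315, 0.1026]
wrist_force: [-0.3, -0.5, -0.8]
ee_pos: [0.4594, -0.0121, 0.1047]
wrist_force: [-0.6, 0.2, -0.0]
ee_pos: [0.4612, 0.0092, 0.1041]
wrist_force: [-0.1, 0.8, -0.1]
60 [98, 192, 193, 199] 68 [100, 196, 193, 197] 76 [101, 191, 200, 193] 84 [101, 191, 190, 195] 92 [98, 191, 192, 194] 100 [72, 193, 190, 192] 108 [129, 100, 128, 192] 116 [169, 102, 160, 192] 124 [163, 168, 100, 100] 132 [161, 159, 165, 161] 140 [162, 162, 122, 122] 148 [158, 160, 94, 176] 156 [164, 114, 52, 123] 164 [159, 171, 92, 92] 172 [114, 172, 95, 48] 180 [114, 172, 48, 90]
```

The latch has swung to about 132°, exactly as planned. I'm continuing to the stop.

```bash

python3 -m jog '[{"xyz":[2,6,0],"delta_rot":[0,0,0]},{"xyz":[3,6,0],"delta_rot":[0,0,0]},{"xyz":[5,5,0],"delta_rot":[0,0,0]},{"xyz":[5,4,0],"delta_rot":[0,0,0]},{"xyz":[0,0,0],"delta_rot":[0,0,0]}]' | grep -E 'ee_pos|wrist'
python3 -m jog '[{"xyz":[5,2,0],"delta_rot":[0,0,0]},{"xyz":[4,2,0],"delta_rot":[0,0,0]},{"xyz":[0,0,0],"delta_rot":[0,0,0]}]' | grep -E 'ee_pos|wrist'
python3 -m jog '[{"xyz":[3,1,0],"delta_rot":[0,0,0]},{"xyz":[2,0,0],"delta_rot":[0,0,0]},{"xyz":[0,0,0],"delta_rot":[0,0,0]}]' | grep -E 'ee_pos|wrist'
cat > l.py <<'E'
from h import *
d=env.get_image('wrist')
g=cv2.cvtColor(d['color'],cv2.COLOR_RGB2GRAY)
for f in range(44,141,8):
    a=np.radians(f);print(f,[int(g[tuple(pix(d,[.498+r*np.cos(a),-.003+r*np.sin(a),z]).round().astype(int)[::-1])]) for r,z in((.015,.108),(.022,.108),(.033,.127),(.045,.108))],end=' ')
E
python3 l.py
```

```text
ee_pos: [0.4771, 0.0299, 0.1043]
wrist_force: [-0.3, -0.3, -0.6]
ee_pos: [0.486, 0.0335, 0.1043]
wrist_force: [-0.4, 1.1, -0.6]
ee_pos: [0.4906, 0.0342, 0.1043]
wrist_force: [-0.5, 0.3, 0.4]
44 [146, 188, 182, 186] 52 [161, 103, 116, 186] 60 [156, 161, 157, 188] 68 [163, 155, 158, 166] 76 [98, 117, 91, 162] 84 [94, 157, 87, 192] 92 [98, 99, 88, 115] 100 [95, 51, 86, 118] 108 [57, 45, 85, 47] 116 [63, 43, 91, 37] 124 [89, 42, 32, 86] 132 [87, 41, 31, 35] 140 [169, 38, 29, 32]
```

Latch at about 68°, near its stop. I'm pushing a little more to feel it.

```bash

python3 -m jog '[{"xyz":[2,-0.5,0],"delta_rot":[0,0,0]},{"xyz":[0,0,0],"delta_rot":[0,0,0]}]' | grep -E 'ee_pos|wrist'
python3 -m jog '[{"xyz":[2,-0.5,0],"delta_rot":[0,0,0]},{"xyz":[0,0,0],"delta_rot":[0,0,0]}]' | grep -E 'ee_pos|wrist'
python3 -m jog '[{"xyz":[2,-0.5,0],"delta_rot":[0,0,0]},{"xyz":[0,0,0],"delta_rot":[0,0,0]}]' | grep -E 'ee_pos|wrist'
python3 l.py
```

```text
ee_pos: [0.4925, 0.0337, 0.1043]
wrist_force: [0.0, 1.3, 0.2]
ee_pos: [0.4939, 0.0334, 0.1041]
wrist_force: [-3.9, 2.2, 1.8]
ee_pos: [0.4943, 0.0333, 0.1038]
wrist_force: [-9.9, 2.8, 4.5]
44 [86, 191, 184, 187] 52 [93, 156, 162, 184] 60 [96, 159, 109, 135] 68 [97, 97, 94, 163] 76 [95, 95, 108, 155] 84 [96, 93, 89, 121] 92 [96, 45, 89, 114] 100 [56, 47, 34, 120] 108 [56, 43, 36, 46] 116 [62, 39, 32, 41] 124 [91, 39, 33, 34] 132 [85, 38, 28, 33] 140 [171, 37, 30, 29]
```

The latch is at its stop (10 N). I'm backing off, retreating and checking the final state from above.

```bash

python3 -m jog '[{"xyz":[-8,2,0],"delta_rot":[0,0,0]},{"xyz":[-6,2,0],"delta_rot":[0,0,0]},{"xyz":[0,0,30],"delta_rot":[0,0,0]},{"xyz":[0,0,45],"delta_rot":[0,0,0]},{"xyz":[0,0,40],"delta_rot":[0,0,0]}]' | grep -E 'ee_pos|wrist'
python3 -m jog '[{"xyz":[0,-45,0],"delta_rot":[0,0,0]},{"xyz":[0,-45,0],"delta_rot":[0,0,0]},{"xyz":[0,-45,0],"delta_rot":[0,0,0]},{"xyz":[0,-45,0],"delta_rot":[0,0,0]},{"xyz":[0,0,0],"delta_rot":[0,0,0]}]' | grep -E 'time|ee_pos|wrist'
python3 - <<'E'
from h import *
prof('top',-10,30,z=.1)
d=env.get_image('top');g=cv2.cvtColor(d['color'],cv2.COLOR_RGB2GRAY)
for f in list(range(52,92,6))+[140,155,170]:
    a=np.radians(f);print(f,[int(g[tuple(pix(d,[.498+r*np.cos(a),-.003+r*np.sin(a),z]).round().astype(int)[::-1])]) for r,z in((.015,.108),(.022,.108),(.033,.127),(.045,.108))],end=' ')
h=cv2.cvtColor(d['color'],cv2.COLOR_RGB2HSV)[155:245,180:290]
m=cv2.inRange(h,(0,0,185),(179,40,255));n,l,st,c=cv2.connectedComponentsWithStats(m)
print('\n',[(st[i].tolist(),c[i].round(1).tolist()) for i in range(1,n) if st[i,4]>500])
E
```

```text
ee_pos: [0.4822, 0.0365, 0.2208]
wrist_force: [0.9, -0.6, 0.2]
time: 25.35
ee_pos: [0.4821, -0.1477, 0.2196]
wrist_force: [-0.5, 0.7, -0.5]
-10 [246, 246, 246] -6 [246, 246, 246] -2 [246, 246, 246] 2 [240, 244, 246] 6 [185, 202, 220] 10 [111, 233, 234] 14 [120, 221, 196] 18 [120, 114, 114] 22 [237, 225, 244] 26 [246, 246, 246] 
52 [224, 238, 246, 246] 58 [234, 235, 246, 238] 64 [232, 235, 236, 234] 70 [234, 233, 220, 235] 76 [234, 234, 151, 224] 82 [234, 224, 127, 232] 88 [237, 224, 212, 246] 140 [111, 115, 122, 110] 155 [92, 191, 149, 139] 170 [83, 134, 144, 217] 
 [([26, 17, 60, 53, 2139], [52.6, 43.9])]
```

```bash
python3 -c "
from station import env
print(env.hand_in())"
```

```text
the job is handed in; nothing more can be done
None
```

I turned the core plate until its notch met the pin, pressed it home (solid at 18 N, 10 mm below its ride height) and swung the latch to its stop. I backed the arm clear and handed the job in at about 25 s; the hand-in gave no verdict.

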